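# Load the sampling probe into the inclined inlet

### The job

Take the blanking plug out of the analyser's inclined inlet and put it in the shallow steel tray. Then take the sampling probe, the one with the straight cylindrical handle, out of the rack and slide it into the inlet until its collar sits fully home on the mouth, and let go of it. Leave the other two probes in the rack and everything else on the bench where they are.

Things in the scene. Friction and masses are not known exactly. Their poses are not given: they have to be found in the camera images.
- sleeve: Inlet: steel block 50 x 50 x 78 mm with a round bore 22.5 mm wide, 70 mm deep, 3 mm chamfer at the mouth; at one end of a low white module (200 x 130 x 84 mm). It leans 35 degrees from vertical, away from the module, mouth up and to the robot's right. Origin: centre of the block's underside, on the bore axis; z: bore axis, out of the mouth; y: level
- sleeve_mouth (a point): Centre of the mouth of the bore, in the plane of the block's top face, 78 mm along the sleeve's z axis from its origin, about 99 mm above the bench.
- plug: Blanking plug, at first sitting in the inlet sleeve with its collar on the mouth: steel shaft 20 mm across with a chamfered foot, a collar 34 mm across and 6 mm thick, starting 40 mm above the foot, and above it a plain aluminium cylindrical knob 28 mm across and 36 mm tall. 82 mm long in all, about 90 g. Origin: centre of its foot; z along its axis towards the knob.
- plug_mid (a point): Middle of the plug, on its axis, 41 mm from the foot.
- tray: Fixed shallow open steel tray, 150 (its x) x 130 (its y) x 25 mm tall, walls and floor 4 mm. Origin: centre of its underside.
- probe: Sampling probe, hanging by its collar in one of the three holes of the rack: steel shaft 20 mm across with a chamfered foot, a collar 34 mm across and 6 mm thick, starting 65 mm above the foot, and above it a straight aluminium cylindrical handle 24 mm across and 42 mm tall with three black bands. 113 mm long, about 140 g. Origin: centre of its foot; z along its axis towards the handle.
- rack: Fixed white rack, 230 mm along its y and 70 mm along its x (90 mm at its foot): a plate with its upper face 80 mm above the bench and three holes 22.5 mm across at its y = -70, 0 and 70 mm, open below. Each hole holds one probe. Origin: centre of its underside.
- ball_probe: Another probe in the rack, to stay there: same shaft (50 mm) and collar, a ball knob 28 mm across on a thin neck, top 42 mm above the collar's underside. Origin: centre of its foot.
- disc_probe: Another probe in the rack, to stay there: same shaft (50 mm) and collar, a flat disc knob 42 mm across on a thin neck, top 25 mm above the collar's underside. Origin: centre of its foot.
- jar: Bystander: small amber glass jar, 40 mm across, 45 mm tall. Origin: centre of its underside.
- screwdriver: Bystander: screwdriver 150 mm long lying on the bench. Origin: under its middle; it lies along its x.
- wash_bottle: Bystander: white bottle, 64 mm across, 150 mm tall. Origin: centre of its underside.
- beaker: Bystander: white open beaker, 72 mm across, 85 mm tall. Origin: centre of its underside.
- dish: Bystander: flat glass dish, 84 mm across, 16 mm tall. Origin: centre of its underside.
Mind the look-alikes: they are no part of the job. What is shaped like the probe but orange is not meant. Leave any brown look-alike of the plug alone.

How it is judged:
On the way, in this order (a step that is already met when the one before it is completed fails the run):
1. the plug is in the tray, let go of (x of plug_mid in the frame of tray between -0.07 and 0.07 m and y of plug_mid in the frame of tray between -0.06 and 0.06 m and z of plug_mid in the frame of tray below 0.06 m and contact force between plug and tray above 0.1 N and contact force between plug and the fingers below 0.05 N), for 0.2 s.
2. the probe is fully home in the inlet sleeve (x of probe in the frame of sleeve between -0.003 and 0.003 m and y of probe in the frame of sleeve between -0.003 and 0.003 m and z of probe in the frame of sleeve below 0.0165 m and angle between the z axis of probe and the z axis of sleeve, either way round below 0.06 rad), for 0.2 s.
At the end, for the whole second after the job is handed in: The plug rests in the tray (its middle within the walls, under 60 mm above the tray's underside); the probe's foot is within 3.5 mm of fully home depth and 3 mm of the bore axis, its direction within 0.06 rad; both let go of and at rest (all of step 1 and all of step 2 and linear speed of each of probe, plug below 0.02 m/s and contact force between probe and the fingers below 0.05 N); the robot touches nothing.
It fails at once if a probe that should stay in the rack is moved by more than 15 mm, or another bystander by more than 30 mm (distance of any of ball_probe, disc_probe from where it was at the start of the episode above 0.015 m or distance of any of jar, screwdriver, wash_bottle, beaker, dish from where it was at the start of the episode above 0.03 m).
It also fails if it takes over 64 s, if anything falls off the work surface, if the arm or the gripper's body presses on something with over 40 N, if the wrist force passes 120 N, or if a joint passes its speed limit or range.

### The arm

A 6-joint arm with a two-finger parallel gripper is mounted at the origin on the work surface. World frame = base frame: x ahead of the robot, y to its left, z up, the work surface at z = 0. Lengths are in m, angles in rad, forces in N, time in s.
With the tool pointing down it reaches from about 0.425 to 0.925 m from the base axis. Payload 12.5 kg.
Tool frame: the origin (TCP) lies midway between the tips of the shut fingers; the grasp point (between the pads) lies 19 mm behind it; z points along the fingers, y is the line along which they close (so a half turn about z gives the same grasp; the last joint's range is limited). The gripper opens to 85 mm and grips with 20 to 120 N. Pads are 22 mm wide; open, the fingers measure 114 mm over their backs; the gripper's body (76 mm by 85 mm) begins 54 mm behind the grasp point. The pads swing forward as they close: fully open they stand 13 mm farther back than shut.
Start: joints at [-1.355, 0.491, 1.559, -0, 1.092, -0.106], TCP at [0.198, -0.593, 0.231] pointing down, gripper open.
Joint ranges: [-3.1, 3.1], [-0.84, 2.19], [0.05, 2.79], [-1.13, 4.28], [0.06, 2.93], [-2.69, 2.69]. Speed limits (rad/s): [2.22, 2.22, 2.79, 3.14, 3.14, 3.14].

### API

Orientations are given as a rotation vector (axis times angle).
In Python, from plant import r, eyes gives the robot as it stands.
- The arm moves only by the tool step_arm, never from a script. Its argument "moves" is a list that holds one entry, the list of rows, each a list of 7 numbers: the shift along the tool's x, y, z normalised to -1 to 1, where 1 is 120 mm, then the turn, a rotation vector about the tool's x, y, z normalised to -1 to 1, where 1 is pi rad, then the opening, from -1 (shut) to 1 (fully open). A call has 1 to 12 rows; each row shifts and turns the commanded pose from where the row before left it, along the tool's axes as they then stand; what a row does not reach is not made up. A row lasts 1/8 s, in which the tool goes at most 62.5 mm and 10.7 degrees, less where a joint would pass 70% of its speed; a pose out of reach is approached as far as the arm can. A call with a number of a shift or a turn outside -1 to 1 is refused whole. A call with a gripper value outside its range is refused whole. The fingers move at their own pace and stop on an object; the grip force is fixed at half the most. Time passes only in rows, so rows that do not move let the fingers close. It gives the time, the measured TCP pose, the force, the opening and the grip force at its end, in the units of the state.
- r.read_state(): the state, without advancing time (a new reading comes with each control period).
- eyes.grab_frame(name): name is "side" or "top"; returns the picture (420x560x3 uint8, red, green, blue); there is no depth.
- eyes.camera_info(name): a dict with "fx", "fy", "cx", "cy" (pixels), "dist" ([k1, k2, p1, p2, k3] as OpenCV has them; the pictures are not rectified), "R" (3x3) and "t" (3): a world point X has camera coordinates R X + t. Camera axes: x right, y down, z forward; pixel columns grow to the right and rows downward; lengths in m; the calibration is good to about 2 mm. A picture is of the moment at which its call begins. camera_info takes no time and is no camera call.
- r.finish_job(): hands the job in; it is judged then, once.
The state is a dict: "t": time; "joint_pos": joint angles; "joint_velocities": joint speeds; "tau": joint torques, N m; "ee_pos": TCP position; "eef_rot": TCP orientation; "force": force on the tool from outside, world axes, zero at the start; "moment": the same for the moment, N m; "gripper_width": finger opening in m; "grasp_force": force on a finger pad.
Only numpy, scipy, OpenCV 4.12 (cv2) and the standard library are available. Lean on these libraries where they do the work, as an engineer would, in place of code of your own. Each camera call takes 0.05 s, during which the arm holds its last target. There are 200 camera calls.

## Working session

There is one attempt and no reset: what is moved stays moved. The work goes in short steps, Python scripts to look and compute and a tool call to move; the robot and the scene stay as the last step left them, time stands still between calls to the robot, and variables do not carry over. Pictures are saved under pics/ and viewed, at most 10 in all, crops included, and the job is handed in when it is done.

Besides the shell and the picture viewer there is one more tool, called as name(argument=value, ...), one argument or row to a line, values as JSON. step_arm: Moves the arm, as the interface text tells. Its arguments: {"type":"object","properties":{"moves":{"type":"array"}},"required":["moves"]}

```bash
ls; mkdir -p pics; python3 - <<'E'
from plant import r, eyes
import cv2,numpy as np
for n in ("side","top"):
    im=eyes.grab_frame(n); cv2.imwrite(f"pics/{n}0.png",im[...,::-1])
    c=eyes.camera_info(n); print(n,{k:np.round(c[k],4).tolist() for k in c}); print(-np.array(c["R"]).T@np.array(c["t"]))
s=r.read_state(); print({k:np.round(s[k],3).tolist() for k in s})
E
```

```text
pics
side {'fx': 521.7272, 'fy': 521.7272, 'cx': 279.2128, 'cy': 203.374, 'dist': [-0.0298, 0.0, 0.0, 0.0, 0.0], 'R': [[-0.792, -0.6105, 0.0059], [-0.4056, 0.5189, -0.7525], [0.4563, -0.5984, -0.6586]], 't': [0.4539, 0.2842, 1.0884]}
[-0.02189705  0.78092776  0.92796327]
top {'fx': 469.9997, 'fy': 469.9997, 'cx': 281.2018, 'cy': 211.0862, 'dist': [0.0229, 0.0, 0.0, 0.0, 0.0], 'R': [[-0.004, -0.9999, 0.0098], [-0.9908, 0.0026, -0.135], [0.1349, -0.0103, -0.9908]], 't': [-0.0074, 0.577, 1.4584]}
[0.37496731 0.00611151 1.52291758]
{'t': 0.1, 'joint_pos': [-1.355, 0.492, 1.559, -0.0, 1.092, -0.106], 'joint_velocities': [-0.0, -0.001, -0.003, 0.001, -0.002, 0.0], 'tau': [0.002, -61.945, -26.202, -0.0, 0.003, 0.0], 'ee_pos': [0.198, -0.593, 0.231], 'eef_rot': [-3.1, -0.503, 0.0], 'force': [0.364, -0.442, -0.721], 'moment': [0.051, -0.06, -0.018], 'grasp_force': 0.0, 'gripper_width': 0.085}
```

View pics/top0.png

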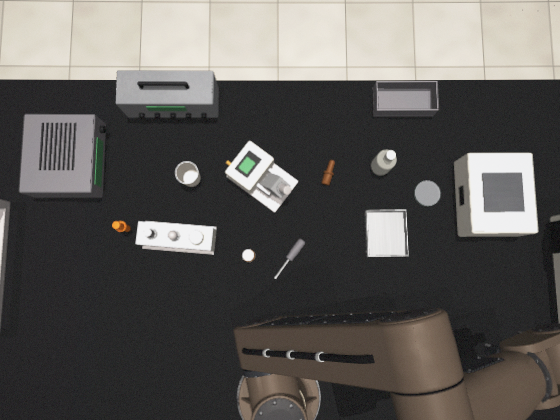

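View pics/side0.png

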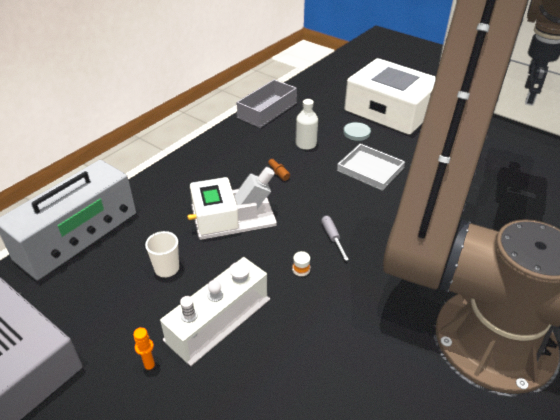

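Top view: the plug knob is at (283,188) in the inlet, the tray at (387,233), and the rack at (176,237). The rack holds the banded probe (150,233), ball (173,236) and disc (196,238).
Look-alikes: orange probe at (120,227), brown plug at (329,172), and a grey deep box at (405,97) that could pass for the tray. By the description I choose the banded probe at (150,233), the plug at (283,188) and the tray at (387,233). One close crop will check this.

```bash
python3 - <<'E'
import cv2,numpy as np
t=cv2.imread("pics/top0.png"); s=cv2.imread("pics/side0.png")
z=lambda im,x,y,w,h,k:cv2.resize(im[y:y+h,x:x+w],None,fx=k,fy=k,interpolation=cv2.INTER_CUBIC)
a=z(t,220,135,80,80,5); b=z(s,180,155,80,80,5) ; b=z(s,205,155,80,80,5)
c=z(t,130,210,100,50,4); d=z(s,160,255,100,50,4)
cv2.imwrite("pics/crop1.png",np.vstack([np.hstack([a,b]),np.hstack([c,d])])); 
E
```

```text
(no output)
```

View pics/crop1.png

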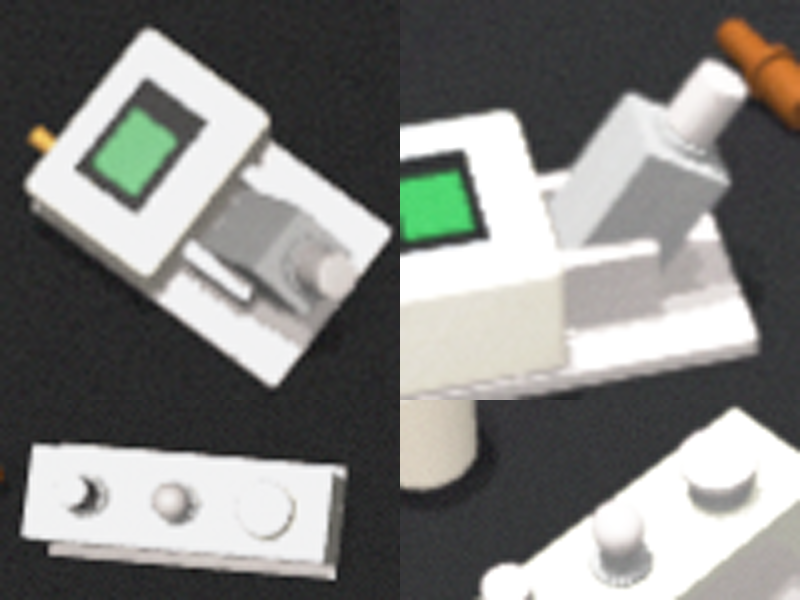

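```bash
cat > h.py <<'E'
from plant import r, eyes
import cv2, numpy as np
from scipy.linalg import logm, expm
from scipy.spatial.transform import Rotation as Ro
def ray(n,p):
    c=eyes.camera_info(n); K=np.array([[c['fx'],0,c['cx']],[0,c['fy'],c['cy']],[0,0,1]])
    u=cv2.undistortPoints(np.array([[p]],float),K,np.array(c['dist']))[0,0]
    R=np.array(c['R']); o=-R.T@np.array(c['t']); d=R.T@np.array([*u,1]); return o,d/np.linalg.norm(d)
def plane(n,p,z): o,d=ray(n,p); return o+d*(z-o[2])/d[2]
def tri(p,q,n1='top',n2='side'):
    o1,d1=ray(n1,p); o2,d2=ray(n2,q)
    s=np.linalg.lstsq(np.c_[d1,-d2],o2-o1,rcond=None)[0]; a=o1+s[0]*d1; b=o2+s[1]*d2
    return (a+b)/2, np.linalg.norm(a-b)
def proj(n,X):
    c=eyes.camera_info(n); K=np.array([[c['fx'],0,c['cx']],[0,c['fy'],c['cy']],[0,0,1]])
    return cv2.projectPoints(np.array([X],float),cv2.Rodrigues(np.array(c['R']))[0],np.array(c['t']),K,np.array(c['dist']))[0].reshape(-1,2)
def pose():
    s=r.read_state(); T=np.eye(4); T[:3,:3]=Ro.from_rotvec(s['eef_rot']).as_matrix(); T[:3,3]=s['ee_pos']; return T
def mk(p,z,y):
    z=np.array(z,float);z/=np.linalg.norm(z);y=np.array(y,float);y-=z*(y@z);y/=np.linalg.norm(y)
    T=np.eye(4);T[:3,:3]=np.c_[np.cross(y,z),y,z];T[:3,3]=p;return T
def rel(G,T=None,n=None):
    """row of numbers to be repeated n times"""
    T=pose() if T is None else T; D=np.linalg.inv(T)@G
    w=Ro.from_matrix(D[:3,:3]).magnitude()
    n=n or int(max(np.ceil(np.linalg.norm(D[:3,3])/.05),np.ceil(w/np.radians(9.5)),1))
    E=expm(np.real(logm(D))/n)
    print(n,'x',np.round(E[:3,3]/.12,4).tolist(),np.round(Ro.from_matrix(E[:3,:3]).as_rotvec()/np.pi,4).tolist()); return n
E
python3 - <<'E'
from h import *
t=cv2.imread("pics/top0.png"); s=cv2.imread("pics/side0.png")
print('knob top',plane('top',(287.4,189.8),.1334),plane('side',(270,171),.1334),tri((287.4,189.8),(270,171)))
# white blobs: tray, rack, module top
def blobs(im,roi,thr):
    x,y,w,h=roi; g=cv2.cvtColor(im,cv2.COLOR_BGR2GRAY)[y:y+h,x:x+w]; m=(g>thr).astype('u1')
    for c in cv2.findContours(m,0,1)[0]:
        if cv2.contourArea(c)>60:
            c=c+[x,y]; q=cv2.boxPoints(cv2.minAreaRect(c)); print(cv2.contourArea(c),cv2.minAreaRect(c)); yield q
print('tray')
for q in blobs(t,(355,200,65,65),60):
    P=np.array([plane('top',p,.02) for p in q]); print(P.round(3).tolist(), np.linalg.norm(np.diff(P,axis=0),axis=1))
print('rack')
for q in blobs(t,(130,210,95,55),150):
    P=np.array([plane('top',p,.08) for p in q]); print(P.round(3).tolist(), np.linalg.norm(np.diff(P,axis=0),axis=1))
# plate edges (crop pixels /5 + offset)
f=lambda x,y:(x/5+220,y/5+135)
for a,b in [((390,233),(275,386)),((150,300),(275,386)),((270,135),(390,233))]:
    d=plane('top',f(*b),.01)-plane('top',f(*a),.01); print(np.degrees(np.arctan2(d[1],d[0])),np.linalg.norm(d))
for a,b,zz in [((148,28),(270,125),.084),((28,185),(148,275),.084),((148,28),(28,185),.084),((270,125),(148,275),.084)]:
    d=plane('top',f(*b),zz)-plane('top',f(*a),zz); print('mod',np.degrees(np.arctan2(d[1],d[0])),np.linalg.norm(d))
E
python3 - <<'E'
import cv2,sys
sys.path.insert(0,'.')
t=cv2.imread("pics/top0.png"); s=cv2.imread("pics/side0.png")
z=lambda im,x,y,w,h,k:cv2.resize(im[y:y+h,x:x+w],None,fx=k,fy=k,interpolation=cv2.INTER_CUBIC)
import numpy as np
cv2.imwrite("pics/crop2.png",np.hstack([z(t,135,220,40,60,10),z(s,165,290,40,60,10)]))
E
```

```text
knob top [ 0.62863203 -0.02719881  0.1334    ] [ 0.62140632 -0.02375315  0.1334    ] (array([ 0.62780846, -0.02843961,  0.12796387]), np.float64(0.004214718974764983))
tray
1937.0 ((386.43994140625, 232.53805541992188), (47.96133804321289, 42.59708023071289), 88.60282135009766)
[[0.585, -0.279, 0.02], [0.588, -0.417, 0.02], [0.434, -0.414, 0.02], [0.431, -0.278, 0.02]] [0.1378265  0.15444216 0.13590466]
rack
2009.0 ((174.9310302734375, 236.82760620117188), (78.72711944580078, 28.069374084472656), 4.763641834259033)
[[0.46, 0.439, 0.08], [0.546, 0.435, 0.08], [0.525, 0.194, 0.08], [0.439, 0.2, 0.08]] [0.08595172 0.24179615 0.08601254]
143.17821128314083 0.12615315758943177
-124.91450130784533 0.09926936294457346
-129.9933044057092 0.10249579359608503
mod -129.2406340006593 0.09906898047276243
mod -127.28499118439434 0.09438040104348058
mod 143.5969067162472 0.12526457454042644
mod 141.44447924233833 0.12189889948848599
```

View pics/crop2.png

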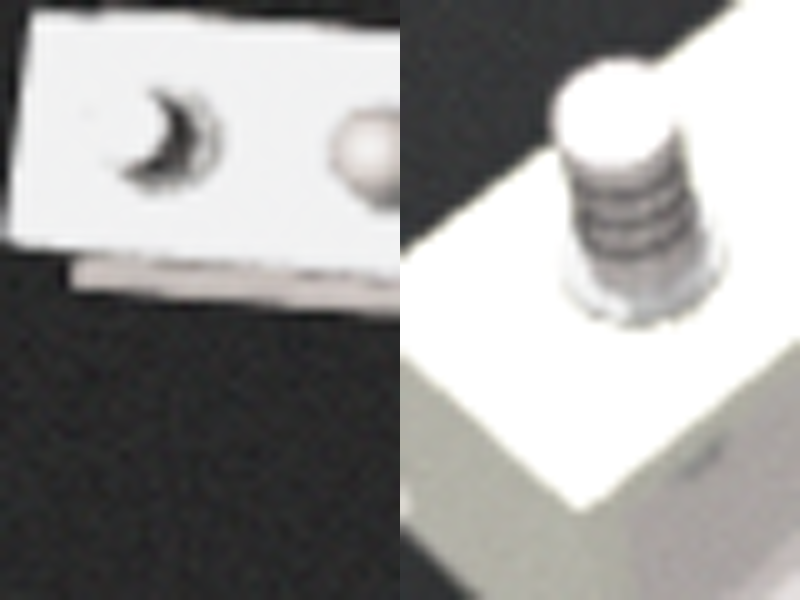

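The crop confirms the banded straight handle at top (149.5,233.5) and side (226.7,300). Next I move to a pre-grasp on the inlet axis, 40 mm above the plug knob.

```bash
cat >> h.py <<'E'
az=np.radians(-127.6); A=np.array([np.sin(np.radians(35))*np.cos(az),np.sin(np.radians(35))*np.sin(az),np.cos(np.radians(35))]); L=np.array([-np.sin(az),np.cos(az),0])
E
python3 - <<'E'
from h import *
T=pose(); print(T.round(3))
kt=np.array([.625,-.0255,.1334]); p=kt+.05*A; print(A,L,p)
for nm,y in [('L',L),('-L',-L),('B',np.cross(A,L)),('-B',-np.cross(A,L))]:
    G=mk(p,-A,y); D=np.linalg.inv(T)@G; w=Ro.from_matrix(D[:3,:3]).as_rotvec(); print(nm,w.round(3)); n=rel(G)
    E=expm(np.real(logm(D))/n); Q=T.copy(); out=[]
    for i in range(n): Q=Q@E; out.append(Q[:3,3].round(2).tolist())
    print(out[::3])
# rack/tray cross-camera check
print(tri((149.5,233.5),(226.7,300.5)))
E
```

```text
[[ 0.949  0.316 -0.     0.198]
 [ 0.316 -0.949  0.001 -0.593]
 [ 0.    -0.001 -1.     0.231]
 [ 0.     0.     0.     1.   ]]
[-0.34996489 -0.45443867  0.81915204] [ 0.79228964 -0.61014516  0.        ] [ 0.60750176 -0.04822193  0.1743576 ]
L [ 0.18   0.592 -0.574]
14 x [0.3691, -0.1308, 0.1474] [0.0041, 0.0135, -0.0131]
[[0.23, -0.56, 0.21], [0.34, -0.47, 0.17], [0.44, -0.35, 0.15], [0.52, -0.23, 0.15], [0.59, -0.09, 0.17]]
-L [ 0.771 -0.234  2.447]
16 x [-0.0763, -0.4388, 0.123] [0.0153, -0.0047, 0.0487]
[[0.17, -0.55, 0.22], [0.14, -0.39, 0.19], [0.18, -0.23, 0.18], [0.29, -0.1, 0.18], [0.44, -0.04, 0.18], [0.61, -0.05, 0.17]]
B [-0.35   0.656 -2.084]
14 x [0.441, 0.1635, 0.1398] [-0.008, 0.0149, -0.0474]
[[0.25, -0.59, 0.21], [0.42, -0.55, 0.18], [0.56, -0.44, 0.17], [0.63, -0.28, 0.17], [0.63, -0.1, 0.18]]
-B [0.56  0.299 0.946]
14 x [0.2035, -0.3458, 0.1475] [0.0127, 0.0068, 0.0215]
[[0.21, -0.55, 0.21], [0.26, -0.41, 0.17], [0.34, -0.28, 0.15], [0.44, -0.16, 0.15], [0.56, -0.07, 0.17]]
(array([0.46748034, 0.35963126, 0.13783514]), np.float64(0.0711915932453136))
```

step_arm(
  moves=[
    [[0.369,-0.131,0.147,0.004,0.0135,-0.013,1],[0.369,-0.131,0.147,0.004,0.0135,-0.013,1],[0.369,-0.131,0.147,0.004,0.0135,-0.013,1],[0.369,-0.131,0.147,0.004,0.0135,-0.013,1],[0.369,-0.131,0.147,0.004,0.0135,-0.013,1],[0.369,-0.131,0.147,0.004,0.0135,-0.013,1],[0.369,-0.131,0.147,0.004,0.0135,-0.013,1],[0.369,-0.131,0.147,0.004,0.0135,-0.013,1],[0.369,-0.131,0.147,0.004,0.0135,-0.013,1],[0.369,-0.131,0.147,0.004,0.0135,-0.013,1],[0.369,-0.131,0.147,0.004,0.0135,-0.013,1],[0.369,-0.131,0.147,0.004,0.0135,-0.013,1]],
  ],
)

```text
t: 1.6
ee_pos: [0.57, -0.1386, 0.1584]
eef_rot: [-2.595, -1.135, -0.687]
force: [0.3, -0.4, 0.2]
gripper_width: 0.0855
grasp_force: 0.0
```

```bash
python3 - <<'E'
from h import *
kt=np.array([.625,-.0255,.1334]); G=mk(kt+.05*A,-A,L); print(pose()[:3,3]); rel(G)
im=eyes.grab_frame('top'); cv2.imwrite('pics/top1.png',im[...,::-1])
print(r.read_state()['joint_pos'])
E
```

```text
[ 0.57000615 -0.13860593  0.15840793]
2 x [0.3635, -0.1317, 0.146] [0.0047, 0.0133, -0.013]
[-0.56766732  0.51086538  1.87786739  0.74726997  0.82794132 -0.3645008 ]
```

step_arm(
  moves=[
    [[0.36,-0.13,0.146,0.0047,0.0133,-0.013,1],[0.36,-0.13,0.146,0.0047,0.0133,-0.013,1],[0,0,0,0,0,0,1]],
  ],
)

```text
t: 2.02
ee_pos: [0.6071, -0.0482, 0.174]
eef_rot: [-2.481, -1.225, -0.781]
force: [-0.2, -0.3, 0.1]
gripper_width: 0.0854
grasp_force: 0.0
```

```bash
python3 - <<'E'
from h import *
T=pose(); print(T[:3,3],np.degrees(np.arccos(-T[:3,2]@A)), r.read_state()['joint_pos'].round(2) if hasattr(r.read_state()['joint_pos'],'round') else r.read_state()['joint_pos'])
C=[]
for n in('top','side'):
    im=eyes.grab_frame(n); cv2.imwrite(f'pics/{n}2.png',im[...,::-1])
    p=proj(n,T[:3,3])[0]; print(n,p); x,y=(p-25).astype(int) if n=='top' else (p-[25,20]).astype(int); print(x,y)
    C.append(cv2.resize(im[y:y+50,x:x+50,::-1],None,fx=8,fy=8,interpolation=cv2.INTER_CUBIC))
cv2.imwrite('pics/crop3.png',np.hstack(C))
E
```

```text
[ 0.60709716 -0.04821424  0.17404977] 0.08618433881972315 [-0.43  0.51  1.87  0.86  0.82 -0.4 ]
top [294.98008715 194.55775024]
269 169
side [280.67150908 155.25662076]
255 135
```

View pics/crop3.png

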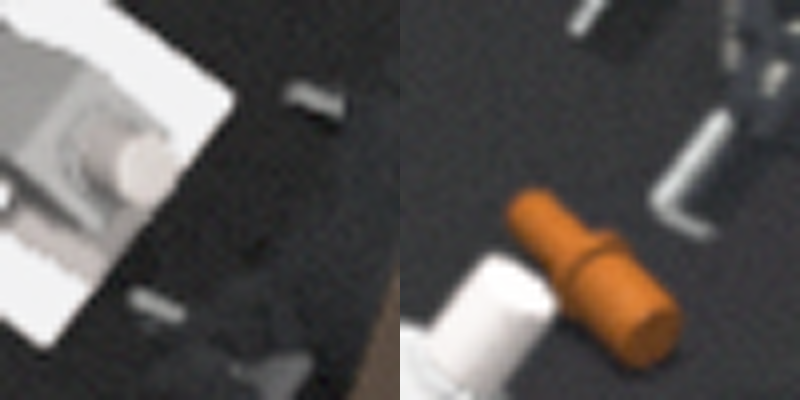

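```bash
python3 - <<'E'
from h import *
T=pose(); p=T[:3,3]
print('tip tri',tri((288.6,207.1),(290.4,162.5)),'expected',p-.0427*L+.013*A, 'up to', p-.05*L+.013*A)
k=tri((287.4,189.9),((522-400)/8+255,280/8+135)); print('knob',k)
for n in('top','side'):
    print(n,'tips exp',proj(n,p-.0455*L+.013*A),proj(n,p+.0455*L+.013*A))
    for kt in ([.625,-.0255,.1334],[.6286,-.0272,.1334],[.6214,-.0238,.1334]): print(n,kt,proj(n,np.array(kt)))
E
```

```text
tip tri (array([ 0.56716497, -0.03043091,  0.18122067]), np.float64(0.004730440573343281)) expected [ 0.56833319 -0.03029186  0.18441546] up to [ 0.56254948 -0.0258378   0.18441546]
knob (array([ 0.62686158, -0.0283337 ,  0.13162494]), np.float64(0.004152740259630738))
top tips exp [[288.41287205 208.00774817]] [[307.41248798 183.33566168]]
top [0.625, -0.0255, 0.1334] [[286.84110248 190.99293444]]
top [0.6286, -0.0272, 0.1334] [[287.40045681 189.81050338]]
top [0.6214, -0.0238, 0.1334] [[286.28135726 192.17618893]]
side tips exp [[289.33654741 161.79158412]] [[279.57549692 140.76441323]]
side [0.625, -0.0255, 0.1334] [[269.30551583 170.11915388]]
side [0.6286, -0.0272, 0.1334] [[268.6002548  169.25000028]]
side [0.6214, -0.0238, 0.1334] [[270.01368052 170.99189173]]
```

```bash
python3 - <<'E'
import cv2,numpy as np
t=cv2.imread('pics/top2.png');s=cv2.imread('pics/side2.png')
a=cv2.resize(t[175:200,275:300],None,fx=16,fy=16,interpolation=cv2.INTER_CUBIC);b=cv2.resize(s[162:192,255:285],None,fx=13.34,fy=13.34,interpolation=cv2.INTER_CUBIC)[:400,:400]
im=np.hstack([a,b]); im=np.clip((im.astype(float)-90)*1.55,0,255).astype('u1'); cv2.imwrite('pics/crop4.png',im)
E
```

```text
(no output)
```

View pics/crop4.png

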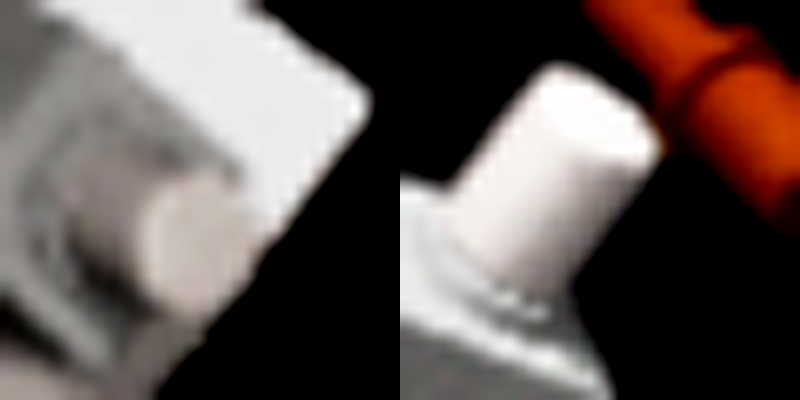

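Seen against the fingertip as a reference (about 1 px bias in the top camera), the knob-top estimate (0.625, −0.0255, 0.133) holds within 1 mm in both views. I go down along the axis and close.

step_arm(
  moves=[
    [[0,0,0.225,0,0,0,1],[0,0,0.225,0,0,0,1],[0,0,0.225,0,0,0,1],[0,0,0,0,0,0,1],[0,0,0,0,0,0,-1],[0,0,0,0,0,0,-1],[0,0,0,0,0,0,-1],[0,0,0,0,0,0,-1]],
  ],
)

```text
t: 3.12
ee_pos: [0.6353, -0.0144, 0.1084]
eef_rot: [-2.485, -1.221, -0.783]
force: [-3.4, -3.6, 5.2]
gripper_width: 0.0265
grasp_force: 58.4
```

```bash
cat >> h.py <<'E'
def st():
    s=r.read_state(); T=pose(); f=T[:3,:3].T@np.array(s['force']); print('t',round(s['t'],2),'pos',T[:3,3].round(4),'tiltz',T[:3,2].round(3),'ftool',f.round(1),'w',round(s['gripper_width'],4),'g',round(s['grasp_force'],1),'mtool',(T[:3,:3].T@np.array(s['moment'])).round(2))
E
python3 - <<'E'
from h import *
st(); kt=np.array([.625,-.0255,.1334]); print((pose()[:3,:3].T@(pose()[:3,3]-(kt-.031*A))).round(4))
E
```

```text
t 3.12 pos [ 0.6353 -0.0144  0.1084] tiltz [ 0.351  0.452 -0.82 ] ftool [-1.  -0.5 -7.1] w 0.0265 g 58.4 mtool [ 0.25 -0.42 -0.02]
[-0.002   0.0014 -0.0019]
```

step_arm(
  moves=[
    [[0,0,-0.08,0,0,0,-1],[0,0,-0.1,0,0,0,-1],[0,0,-0.15,0,0,0,-1],[0,0,-0.15,0,0,0,-1],[0,0,-0.2,0,0,0,-1],[0,0,-0.2,0,0,0,-1],[0,0,0,0,0,0,-1]],
  ],
)

```text
t: 4.0
ee_pos: [0.5982, -0.0629, 0.1962]
eef_rot: [-2.487, -1.221, -0.785]
force: [0.5, 0.1, -1.0]
gripper_width: 0.0263
grasp_force: 59.1
```

```bash
python3 - <<'E'
from h import *
st()
T=pose()
# tray centre from corrected top pixel and side check
t=plane('top',(386.44,232.54+1.3),.0)
print('tray c (rim plane)',plane('top',(386.4,233.6),.025))
s=cv2.imread('pics/side0.png'); g=cv2.cvtColor(s,cv2.COLOR_BGR2GRAY)[140:195,330:410]; m=(g>70).astype('u1')
c=max(cv2.findContours(m,0,1)[0],key=cv2.contourArea)+[330,140]; q=cv2.boxPoints(cv2.minAreaRect(c)); print(cv2.contourArea(c)); 
h=cv2.approxPolyDP(cv2.convexHull(c),3,True)[:,0]; print(h.tolist())
print([plane('side',p.astype(float),.025).round(3).tolist() for p in h])
# goal above tray: tool straight down, y options
for ang in (-90,-60,-30,0):
    a=np.radians(ang); G=mk([.51,-.346,.20],[0,0,-1],[np.cos(a),np.sin(a),0]); print(ang); rel(G)
E
```

```text
t 4.0 pos [ 0.5982 -0.0629  0.1962] tiltz [ 0.353  0.451 -0.82 ] ftool [-0.3  0.4  1.1] w 0.0263 g 59.1 mtool [ 0.   -0.39 -0.04]
tray c (rim plane) [ 0.50535275 -0.34571321  0.025     ]
1898.5
[[337, 163], [359, 143], [405, 162], [383, 190], [337, 171]]
[[0.58, -0.282, 0.025], [0.583, -0.409, 0.025], [0.427, -0.409, 0.025], [0.415, -0.257, 0.025], [0.56, -0.251, 0.025]]
-90
7 x [-0.25, 0.2466, -0.1077] [-0.0125, -0.0258, 0.0402]
-60
6 x [-0.3393, 0.2046, -0.1357] [-0.0061, -0.032, 0.02]
-30
6 x [-0.3731, 0.122, -0.1432] [0.0024, -0.0323, -0.0069]
0
6 x [-0.3959, 0.0353, -0.1514] [0.0108, -0.0311, -0.0338]
```

```bash
python3 - <<'E'
from h import *
T=pose(); G=T.copy(); G[:3,3]=[.5055,-.341,.20]; rel(G,n=6); H=G.copy(); H[2,3]=.0565; rel(H,G,n=4)
E
```

```text
6 x [-0.3122, 0.1346, -0.224] [-0.0, 0.0, -0.0]
4 x [-0.1712, -0.001, 0.2451] [-0.0, 0.0, -0.0]
```

step_arm(
  moves=[
    [[-0.312,0.135,-0.224,0,0,0,-1],[-0.312,0.135,-0.224,0,0,0,-1],[-0.312,0.135,-0.224,0,0,0,-1],[-0.312,0.135,-0.224,0,0,0,-1],[-0.312,0.135,-0.224,0,0,0,-1],[-0.312,0.135,-0.224,0,0,0,-1],[0,0,0,0,0,0,-1],[-0.171,0,0.245,0,0,0,-1],[-0.171,0,0.245,0,0,0,-1],[-0.171,0,0.245,0,0,0,-1],[0,0,0,0,0,0,-1]],
  ],
)

```text
t: 5.38
ee_pos: [0.5058, -0.3383, 0.0882]
eef_rot: [-2.481, -1.218, -0.779]
force: [0.2, 0.1, -0.6]
gripper_width: 0.0264
grasp_force: 59.2
```

```bash
python3 - <<'E'
from h import *
st(); T=pose(); H=T.copy(); H[:3,3]=[.5055,-.341,.0565]; rel(H,n=3)
E
```

```text
t 5.38 pos [ 0.5058 -0.3383  0.0882] tiltz [ 0.347  0.457 -0.819] ftool [-0.2  0.1  0.5] w 0.0264 g 59.2 mtool [-0.02 -0.36  0.02]
3 x [-0.0559, 0.0043, 0.0684] [-0.0, -0.0, -0.0]
```

step_arm(
  moves=[
    [[-0.056,0.004,0.068,0,0,0,-1],[-0.056,0.004,0.068,0,0,0,-1],[-0.056,0.004,0.068,0,0,0,-1],[0,0,0,0,0,0,-1]],
  ],
)

```text
t: 5.88
ee_pos: [0.5057, -0.3428, 0.0581]
eef_rot: [-2.484, -1.22, -0.781]
force: [-0.4, 0.7, -0.9]
gripper_width: 0.0266
grasp_force: 59.2
```

```bash
python3 - <<'E'
from h import *
st()
E
```

```text
t 5.88 pos [ 0.5057 -0.3428  0.0581] tiltz [ 0.35   0.453 -0.82 ] ftool [-0.2 -0.7  0.9] w 0.0266 g 59.2 mtool [ 0.   -0.35  0.03]
```

step_arm(
  moves=[
    [[-0.019,0,0.027,0,0,0,-1],[0,0,0,0,0,0,-1],[0,0,0,0,0,0,1],[0,0,0,0,0,0,1],[0,0,0,0,0,0,1],[0,0,0,0,0,0,1],[0,0,-0.3,0,0,0,1],[0,0,-0.4,0,0,0,1],[0,0,-0.4,0,0,0,1]],
  ],
)

```text
t: 7.0
ee_pos: [0.4591, -0.4031, 0.1641]
eef_rot: [-2.484, -1.221, -0.781]
force: [0.7, 0.3, -1.0]
gripper_width: 0.0854
grasp_force: 0.0
```

```bash
python3 - <<'E'
from h import *
st()
C=[]
for n in('top','side'):
    im=eyes.grab_frame(n); cv2.imwrite(f'pics/{n}5.png',im[...,::-1])
    p=proj(n,[.504,-.345,.02])[0]; x,y=(p-40).astype(int); print(x,y)
    C.append(cv2.resize(im[y:y+80,x:x+80,::-1],None,fx=5,fy=5,interpolation=cv2.INTER_CUBIC))
cv2.imwrite('pics/crop5.png',np.hstack(C))
# probe top estimates, bias-corrected top (v+1.3), probe top at .080+.048=.128
print(tri((149.0,233.2+1.2),(186.0,300.5)), plane('top',(149,234.4),.128),plane('side',(186,300.5),.128))
E
```

```text
t 7.0 pos [ 0.4591 -0.4031  0.1641] tiltz [ 0.35   0.453 -0.82 ] ftool [0.  0.4 1.2] w 0.0854 g 0.0 mtool [ 0.06 -0.22  0.02]
345 194
330 123
(array([0.4990105 , 0.38608755, 0.12578586]), np.float64(0.006350138131259379)) [0.49627387 0.38344858 0.128     ] [0.50051359 0.38866901 0.128     ]
```

View pics/crop5.png

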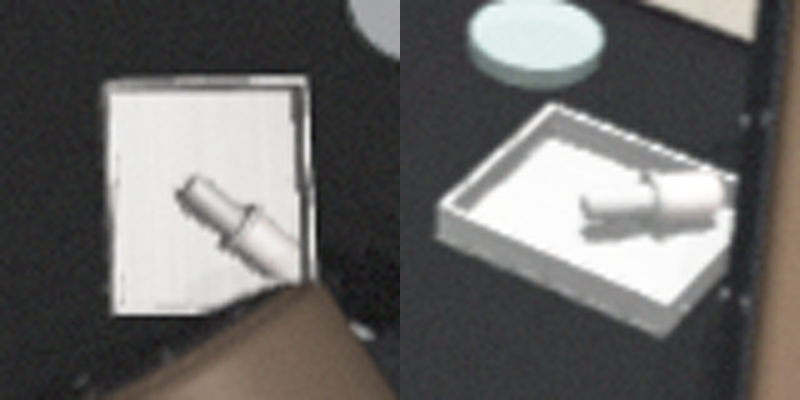

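The plug lies in the tray, its foot at top crop (190,190) and its collar at (235,225), with the knob against the right wall. Next is the probe. I also use the ball and disc tops, at 70 mm spacing, as a cross-check.

```bash
python3 - <<'E'
from h import *
t=np.array([147.9,233.9]); s=np.array([185.0,299.85])
print('probe',plane('top',t,.128),plane('side',s,.128),tri(t,s))
b=np.array([.2,1.25]); 
ball=plane('top',np.array([172.5,234.7])+b,.108); disc=plane('top',np.array([195.5,236.5])+b,.105)
print('ball',ball,'disc',disc,np.linalg.norm(ball-disc),'extrap',2*ball-disc)
sb=np.array([-.65,-.3])
# side crop1 (4x, origin 160,255, offset 400,400)
print('side ball',plane('side',np.array([(618-400+.5)/4-.5+160,(530-400+.5)/4-.5+255])+sb,.108),'disc',plane('side',np.array([(721-400+.5)/4-.5+160,(457-400+.5)/4-.5+255])+sb,.105))
for n in('top','side'):
    im=eyes.grab_frame(n); h=cv2.cvtColor(im,cv2.COLOR_RGB2HSV); m=cv2.inRange(h,(3,150,120),(20,255,255)); m[:, :100]=0; m[:,160:]=0
    q=cv2.boundingRect(m); print(n,'orange',q)
E
```

```text
probe [0.49777082 0.38673724 0.128     ] [0.50314972 0.38874073 0.128     ] (array([0.49980646, 0.38811215, 0.12929071]), np.float64(0.005366244258332575))
ball [0.49307708 0.31788106 0.108     ] disc [0.48763713 0.24938266 0.105     ] 0.0687795317642781 extrap [0.49851703 0.38637946 0.111     ]
side ball [0.49465567 0.32013665 0.108     ] disc [0.48768003 0.24915527 0.105     ]
top orange (112, 221, 15, 11)
side orange (100, 107, 60, 263)
```

```bash
cat >> h.py <<'E'
def path(G,n):
    T=pose(); E=expm(np.real(logm(np.linalg.inv(T)@G))/n); o=[]
    for i in range(n): T=T@E; o.append(T[:3,3].round(2).tolist())
    print(o[::2])
E
python3 - <<'E'
from h import *
G=mk([.5,.3875,.20],[0,0,-1],[.9968,-.08,0]); path(G,rel(G))
E
```

```text
16 x [0.3873, -0.1367, 0.1049] [0.0035, -0.0118, -0.0111]
[[0.47, -0.36, 0.18], [0.5, -0.26, 0.21], [0.52, -0.16, 0.23], [0.53, -0.06, 0.24], [0.54, 0.04, 0.24], [0.54, 0.14, 0.24], [0.53, 0.24, 0.23], [0.51, 0.34, 0.21]]
```

step_arm(
  moves=[
    [[0.387,-0.137,0.105,0.0035,-0.0118,-0.0111,1],[0.387,-0.137,0.105,0.0035,-0.0118,-0.0111,1],[0.387,-0.137,0.105,0.0035,-0.0118,-0.0111,1],[0.387,-0.137,0.105,0.0035,-0.0118,-0.0111,1],[0.387,-0.137,0.105,0.0035,-0.0118,-0.0111,1],[0.387,-0.137,0.105,0.0035,-0.0118,-0.0111,1],[0.387,-0.137,0.105,0.0035,-0.0118,-0.0111,1],[0.387,-0.137,0.105,0.0035,-0.0118,-0.0111,1],[0.387,-0.137,0.105,0.0035,-0.0118,-0.0111,1],[0.387,-0.137,0.105,0.0035,-0.0118,-0.0111,1],[0.387,-0.137,0.105,0.0035,-0.0118,-0.0111,1],[0.387,-0.137,0.105,0.0035,-0.0118,-0.0111,1]],
  ],
)

```text
t: 8.7
ee_pos: [0.5307, 0.1922, 0.2323]
eef_rot: [-2.392, -1.919, -0.208]
force: [0.7, -0.1, 0.4]
gripper_width: 0.0855
grasp_force: 0.0
```

```bash
python3 - <<'E'
from h import *
st(); G=mk([.5,.3875,.20],[0,0,-1],[.9968,-.08,0]); path(G,rel(G))
# the plug in the tray and the now-empty inlet, arm out of the way
im=eyes.grab_frame('top'); cv2.imwrite('pics/top6.png',im[...,::-1]); im=eyes.grab_frame('side'); cv2.imwrite('pics/side6.png',im[...,::-1])
E
```

```text
t 8.7 pos [0.5307 0.1922 0.2323] tiltz [ 0.063  0.137 -0.989] ftool [ 0.1  0.8 -0.4] w 0.0855 g 0.0 mtool [ 0.04 -0.13  0.04]
5 x [0.3074, -0.1048, 0.0793] [0.0027, -0.0093, -0.0088]
[[0.53, 0.23, 0.23], [0.52, 0.31, 0.22], [0.5, 0.39, 0.2]]
```

step_arm(
  moves=[
    [[0.307,-0.105,0.079,0.0027,-0.0093,-0.0088,1],[0.307,-0.105,0.079,0.0027,-0.0093,-0.0088,1],[0.307,-0.105,0.079,0.0027,-0.0093,-0.0088,1],[0.307,-0.105,0.079,0.0027,-0.0093,-0.0088,1],[0.307,-0.105,0.079,0.0027,-0.0093,-0.0088,1],[0,0,0,0,0,0,1]],
  ],
)

```text
t: 9.55
ee_pos: [0.4996, 0.387, 0.1993]
eef_rot: [-2.306, -2.132, 0.003]
force: [0.2, 0.2, 0.0]
gripper_width: 0.0855
grasp_force: 0.0
```

```bash
python3 - <<'E'
from h import *
st(); T=pose(); G=mk([.5,.3875,.20],[0,0,-1],[.9968,-.08,0]); rel(G,n=1)
C=[]
for n in('top','side'):
    im=eyes.grab_frame(n); cv2.imwrite(f'pics/{n}7.png',im[...,::-1])
    p=proj(n,[.5,.3875,.15])[0]; x,y=(p-25).astype(int); print(x,y)
    C.append(cv2.resize(im[y:y+50,x:x+50,::-1],None,fx=8,fy=8,interpolation=cv2.INTER_CUBIC))
    y_=T[:3,1]; b=T[:3,3]-.013*T[:3,2]
    print(n,'tips exp',proj(n,b-.0455*y_),proj(n,b+.0455*y_),'probe exp',proj(n,np.array([.5,.3875,.128])))
cv2.imwrite('pics/crop7.png',np.hstack(C))
E
```

```text
t 9.55 pos [0.4996 0.387  0.1993] tiltz [-0.002 -0.    -1.   ] ftool [ 0.3  0.2 -0. ] w 0.0855 g 0.0 mtool [ 0.01 -0.05 -0.05]
1 x [0.004, 0.0029, -0.006] [-0.0006, 0.0002, 0.0005]
120 207
top tips exp [[137.6673945  246.91967463]] [[141.48473269 214.44754178]] probe exp [[147.66712598 233.15038756]]
160 267
side tips exp [[198.37155649 284.05797443]] [[165.90618512 258.4926359 ]] probe exp [[186.62482554 300.24932779]]
```

View pics/crop7.png

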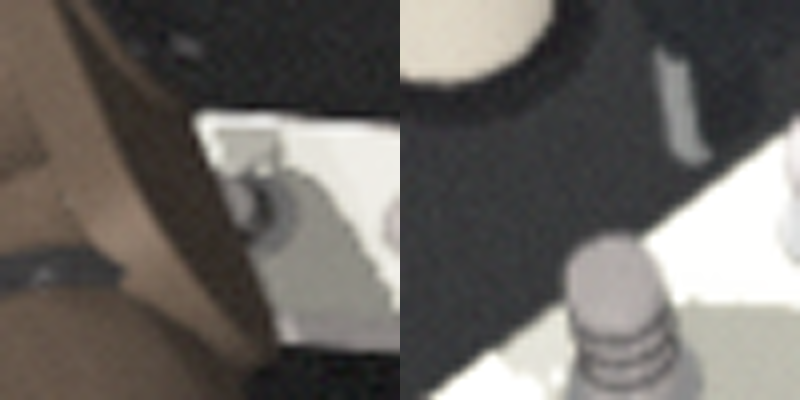

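```bash
python3 - <<'E'
from h import *
print(plane('top',(151.4,233.9),.086),plane('side',(186.3,300.8),.128)); T=pose(); G=mk([.5,.3875,.094],[0,0,-1],[.9968,-.08,0]); rel(G,n=4)
E
```

```text
[0.50142828 0.38758445 0.086     ] [0.49954325 0.3888271  0.128     ]
4 x [0.0053, -0.0017, 0.2218] [-0.0, -0.0, -0.0001]
```

The handle top at side (186.3,300.8) and the collar at top (151.4,232.6) both give (0.5005, 0.388), which agrees to 1 mm. Descending and closing.

step_arm(
  moves=[
    [[0.005,0,0.22,0,0,0,1],[0.005,0,0.22,0,0,0,1],[0.005,0,0.22,0,0,0,1],[0.005,0,0.22,0,0,0,1],[0,0,0,0,0,0,1],[0,0,0,0,0,0,-1],[0,0,0,0,0,0,-1],[0,0,0,0,0,0,-1],[0,0,0,0,0,0,-1],[0,0,0,0,0,0,-1]],
  ],
)

```text
t: 10.9
ee_pos: [0.5016, 0.3876, 0.097]
eef_rot: [2.311, 2.128, 0.004]
force: [-2.1, -1.1, 5.1]
gripper_width: 0.0223
grasp_force: 58.5
```

```bash
python3 - <<'E'
from h import *
st()
E
```

```text
t 10.9 pos [0.5016 0.3876 0.097 ] tiltz [ 0.002  0.001 -1.   ] ftool [-1.3 -2.  -5.1] w 0.0223 g 58.5 mtool [ 0.37 -0.18  0.03]
```

step_arm(
  moves=[
    [[0,0,-0.1,0,0,0,-1],[0,0,-0.25,0,0,0,-1],[0,0,-0.35,0,0,0,-1],[0,0,-0.35,0,0,0,-1],[0,0,-0.25,0,0,0,-1],[0,0,0,0,0,0,-1]],
  ],
)

```text
t: 11.65
ee_pos: [0.502, 0.3877, 0.255]
eef_rot: [2.31, 2.127, 0.01]
force: [-0.0, -0.5, -2.5]
gripper_width: 0.0223
grasp_force: 58.8
```

```bash
cat >> h.py <<'E'
M=np.array([.6408,-.0073,.099])
E
python3 - <<'E'
from h import *
st(); G=mk(M+.117*A,-A,L); n=rel(G,n=13); path(G,n)
T=pose(); E=expm(np.real(logm(np.linalg.inv(T)@G))/n); o=[]
for i in range(n): T=T@E; o.append((T@[0,0,.082,1])[:3].round(2).tolist())
print('foot',o[::2])
E
```

```text
t 11.65 pos [0.502  0.3877 0.255 ] tiltz [ 0.005  0.004 -1.   ] ftool [-0.6  0.   2.5] w 0.0223 g 58.8 mtool [-0.02 -0.02  0.02]
13 x [-0.258, 0.1563, -0.0293] [-0.0042, 0.0144, 0.0136]
[[0.52, 0.36, 0.26], [0.55, 0.29, 0.26], [0.57, 0.22, 0.26], [0.58, 0.15, 0.25], [0.59, 0.08, 0.24], [0.6, 0.01, 0.22], [0.6, -0.06, 0.19]]
foot [[0.52, 0.36, 0.18], [0.55, 0.3, 0.18], [0.58, 0.24, 0.18], [0.6, 0.17, 0.18], [0.61, 0.11, 0.16], [0.62, 0.04, 0.15], [0.63, -0.02, 0.13]]
```

step_arm(
  moves=[
    [[-0.258,0.156,-0.029,-0.0042,0.0144,0.0136,-1],[-0.258,0.156,-0.029,-0.0042,0.0144,0.0136,-1],[-0.258,0.156,-0.029,-0.0042,0.0144,0.0136,-1],[-0.258,0.156,-0.029,-0.0042,0.0144,0.0136,-1],[-0.258,0.156,-0.029,-0.0042,0.0144,0.0136,-1],[-0.258,0.156,-0.029,-0.0042,0.0144,0.0136,-1],[-0.258,0.156,-0.029,-0.0042,0.0144,0.0136,-1],[-0.258,0.156,-0.029,-0.0042,0.0144,0.0136,-1],[-0.258,0.156,-0.029,-0.0042,0.0144,0.0136,-1],[-0.258,0.156,-0.029,-0.0042,0.0144,0.0136,-1],[-0.258,0.156,-0.029,-0.0042,0.0144,0.0136,-1]],
  ],
)

```text
t: 13.02
ee_pos: [0.5986, 0.0063, 0.2162]
eef_rot: [-2.485, -1.366, -0.67]
force: [0.1, 0.2, -2.0]
gripper_width: 0.0224
grasp_force: 58.7
```

```bash
python3 - <<'E'
from h import *
st(); G=mk(M+.117*A,-A,L); n=rel(G,n=3)
E
```

```text
t 13.03 pos [0.5986 0.0063 0.2162] tiltz [ 0.281  0.405 -0.87 ] ftool [-0.8 -0.   1.8] w 0.0224 g 58.7 mtool [ 0.04 -0.39 -0.03]
3 x [-0.1609, 0.1067, -0.0268] [-0.003, 0.01, 0.0088]
```

step_arm(
  moves=[
    [[-0.161,0.107,-0.027,-0.003,0.01,0.0088,-1],[-0.161,0.107,-0.027,-0.003,0.01,0.0088,-1],[-0.161,0.107,-0.027,-0.003,0.01,0.0088,-1],[0,0,0,0,0,0,-1],[0,0,0,0,0,0,-1]],
  ],
)

```text
t: 13.65
ee_pos: [0.6002, -0.059, 0.1958]
eef_rot: [-2.482, -1.225, -0.781]
force: [1.2, -0.4, 0.2]
gripper_width: 0.0223
grasp_force: 58.8
```

```bash
python3 - <<'E'
from h import *
st(); T=pose(); G=mk(M+.117*A,-A,L); n=rel(G,n=1)
C=[]
for n in('top','side'):
    im=eyes.grab_frame(n); cv2.imwrite(f'pics/{n}8.png',im[...,::-1])
    p=proj(n,M+.01*A)[0]; x,y=(p-20).astype(int); print(x,y)
    f=lambda X: ((proj(n,X)[0]-[x,y]+.5)*10).round(0)
    print(n,'mouth',f(M),'foot',f((T@[0,0,.082,1])[:3]))
    C.append(cv2.resize(im[y:y+40,x:x+40,::-1],None,fx=10,fy=10,interpolation=cv2.INTER_CUBIC))
cv2.imwrite('pics/crop8.png',np.clip(np.hstack(C)*1.3,0,255))
E
```

```text
t 13.65 pos [ 0.6002 -0.059   0.1958] tiltz [ 0.349  0.454 -0.82 ] ftool [0.5 1.2 0.1] w 0.0223 g 58.8 mtool [-0.   -0.45 -0.04]
1 x [-0.0143, 0.0049, 0.0001] [-0.0003, 0.0005, 0.0008]
262 168
top mouth [192. 204.] foot [241. 225.]
242 159
side mouth [185. 235.] foot [257. 133.][ WARN:0@3.062] global loadsave.cpp:1063 imwrite_ Unsupported depth image for selected encoder is fallbacked to CV_8U.
```

View pics/crop8.png

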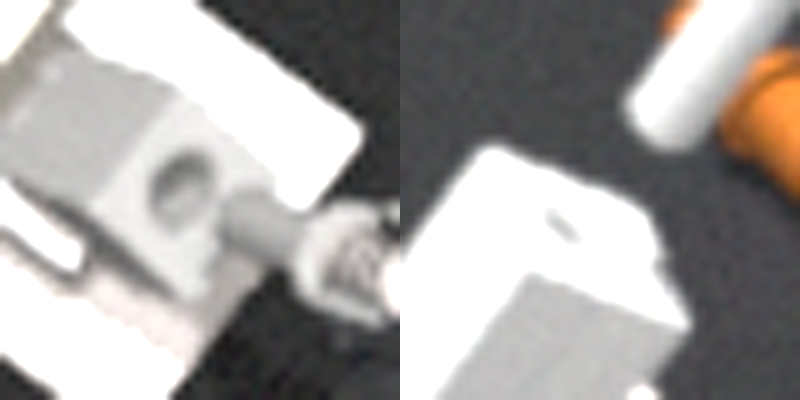

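```bash
python3 - <<'E'
from h import *
T=pose(); X,Y=T[:3,0],T[:3,1]; J=[]
for n,u in(('top',[.39,-.92]),('side',[.82,.58])):
    J.append([(proj(n,M+.001*v)[0]-proj(n,M)[0])@np.array(u) for v in(X,Y)])
print(np.array(J)); d=np.linalg.solve(J,[.4,.7]); print('mouth shift mm tool x,y',d)
G=mk(M,-A,L); G[:3,3]=M+.117*A; Dl=(np.linalg.inv(T)@np.r_[G[:3,3],1])[:3]; print('to line mm',Dl*1000)
E
```

```text
[[ 0.09518593  0.31071237]
 [-0.33456765 -0.214463  ]]
mouth shift mm tool x,y [-3.63038342  2.39952276]
to line mm [-2.38623383  0.66387198  0.16260963]
```

The picture shows the bore open at top crop (182,187), with the foot at (238,216) just short of it. In the side view the block face is centred at (590,239) and the foot at (664,122). The probe is aligned to within 2–3 mm. I make a small lateral correction, then advance gently and read the forces.

step_arm(
  moves=[
    [[-0.029,0.012,0,0,0,0,-1],[0,0,0.13,0,0,0,-1],[0,0,0.13,0,0,0,-1],[0,0,0.03,0,0,0,-1],[0,0,0,0,0,0,-1]],
  ],
)

```text
t: 14.38
ee_pos: [0.6121, -0.0464, 0.1653]
eef_rot: [-2.481, -1.226, -0.781]
force: [-0.6, -0.7, -0.7]
gripper_width: 0.0223
grasp_force: 58.8
```

```bash
cat >> h.py <<'E'
def off():
    T=pose(); d=T[:3,:3].T@(T[:3,3]-M); print('TCP rel to mouth, tool axes mm',(d*1000).round(1)); st()
E
python3 - <<'E'
from h import *
off()
E
```

```text
TCP rel to mouth, tool axes mm [ -1.8   1.  -82.1]
t 14.38 pos [ 0.6121 -0.0464  0.1653] tiltz [ 0.349  0.454 -0.82 ] ftool [-1.2 -0.   0. ] w 0.0223 g 58.8 mtool [-0.02 -0.44  0.03]
```

step_arm(
  moves=[
    [[0,0,0.02,0,0,0,-1],[0,0,0.02,0,0,0,-1],[0,0,0,0,0,0,-1]],
  ],
)

```text
t: 14.75
ee_pos: [0.6138, -0.0446, 0.1619]
eef_rot: [-2.482, -1.225, -0.783]
force: [1.1, 0.5, -0.8]
gripper_width: 0.0223
grasp_force: 58.8
```

```bash
python3 - <<'E'
from h import *
off()
E
```

```text
TCP rel to mouth, tool axes mm [ -1.7   1.4 -77.9]
t 14.75 pos [ 0.6138 -0.0446  0.1619] tiltz [ 0.35   0.454 -0.82 ] ftool [0.4 0.6 1.3] w 0.0223 g 58.8 mtool [-0.01 -0.4  -0.04]
```

step_arm(
  moves=[
    [[0,0,0.025,0,0,0,-1],[0,0,0.025,0,0,0,-1],[0,0,0,0,0,0,-1]],
  ],
)

```text
t: 15.12
ee_pos: [0.6158, -0.0417, 0.1567]
eef_rot: [-2.482, -1.225, -0.782]
force: [-0.7, -0.6, -1.9]
gripper_width: 0.0226
grasp_force: 58.8
```

```bash
python3 - <<'E'
from h import *
off()
E
```

```text
TCP rel to mouth, tool axes mm [ -1.8   1.2 -71.6]
t 15.12 pos [ 0.6158 -0.0417  0.1567] tiltz [ 0.349  0.454 -0.82 ] ftool [-1.8 -0.2  1. ] w 0.0226 g 58.8 mtool [ 0.02 -0.42  0.02]
```

step_arm(
  moves=[
    [[0,0,0.04,0,0,0,-1],[0,0,0.04,0,0,0,-1],[0,0,0.04,0,0,0,-1],[0,0,0,0,0,0,-1]],
  ],
)

```text
t: 15.62
ee_pos: [0.6209, -0.0351, 0.1446]
eef_rot: [-2.482, -1.225, -0.782]
force: [0.2, 0.0, -2.1]
gripper_width: 0.0224
grasp_force: 58.8
```

```bash
python3 - <<'E'
from h import *
off()
E
```

```text
TCP rel to mouth, tool axes mm [ -1.9   1.1 -57. ]
t 15.62 pos [ 0.6209 -0.0351  0.1446] tiltz [ 0.349  0.454 -0.82 ] ftool [-1.1  0.1  1.8] w 0.0224 g 58.8 mtool [-0.02 -0.41  0.01]
```

step_arm(
  moves=[
    [[0,0,0.06,0,0,0,-1],[0,0,0.06,0,0,0,-1],[0,0,0.06,0,0,0,-1],[0,0,0.06,0,0,0,-1],[0,0,0,0,0,0,-1]],
  ],
)

```text
t: 16.25
ee_pos: [0.6309, -0.0219, 0.1209]
eef_rot: [-2.482, -1.225, -0.781]
force: [-0.5, 0.7, -1.0]
gripper_width: 0.0221
grasp_force: 58.8
```

```bash
python3 - <<'E'
from h import *
off()
E
```

```text
TCP rel to mouth, tool axes mm [ -1.9   1.  -28. ]
t 16.25 pos [ 0.6309 -0.0219  0.1209] tiltz [ 0.349  0.454 -0.82 ] ftool [-0.4 -0.8  1. ] w 0.0221 g 58.8 mtool [-0.01 -0.45  0.02]
```

step_arm(
  moves=[
    [[0,0,0.04,0,0,0,-1],[0,0,0.03,0,0,0,-1],[0,0,0,0,0,0,-1],[0,0,0.02,0,0,0,-1],[0,0,0,0,0,0,-1]],
  ],
)

```text
t: 16.88
ee_pos: [0.6347, -0.0173, 0.1126]
eef_rot: [-2.482, -1.225, -0.782]
force: [0.6, -0.4, -0.6]
gripper_width: 0.0226
grasp_force: 58.8
```

```bash
python3 - <<'E'
from h import *
off()
E
```

```text
TCP rel to mouth, tool axes mm [ -1.8   1.3 -17.8]
t 16.88 pos [ 0.6347 -0.0173  0.1126] tiltz [ 0.35   0.454 -0.82 ] ftool [-0.3  0.8  0.5] w 0.0226 g 58.8 mtool [ 0.08 -0.36  0.01]
```

Not seated yet. I keep going in 2 mm steps until the axial force rises.

step_arm(
  moves=[
    [[0,0,0.017,0,0,0,-1],[0,0,0,0,0,0,-1]],
  ],
)

```text
t: 17.12
ee_pos: [0.6352, -0.017, 0.1119]
eef_rot: [-2.482, -1.226, -0.784]
force: [-10.1, -6.0, 11.4]
gripper_width: 0.0223
grasp_force: 61.0
```

```bash
python3 - <<'E'
from h import *
off()
E
```

```text
TCP rel to mouth, tool axes mm [ -1.7   1.5 -16.9]
t 17.12 pos [ 0.6352 -0.017   0.1119] tiltz [ 0.35   0.454 -0.819] ftool [ -2.4  -4.3 -15.6] w 0.0223 g 61.0 mtool [ 0.74 -0.7  -0.01]
```

Contact came at 16.9 mm (17 expected) with 15 N axial, so the collar is home. I release and back out along the axis.

step_arm(
  moves=[
    [[0,0,0.004,0,0,0,-1],[0,0,0,0,0,0,1],[0,0,0,0,0,0,1],[0,0,0,0,0,0,1],[0,0,0,0,0,0,1],[0,0,-0.2,0,0,0,1],[0,0,-0.4,0,0,0,1],[0,0,-0.4,0,0,0,1],[0,0,-0.4,0,0,0,1],[0,0,0,0,0,0,1]],
  ],
)

```text
t: 18.38
ee_pos: [0.5771, -0.094, 0.251]
eef_rot: [-2.485, -1.226, -0.788]
force: [0.2, 0.1, -0.6]
gripper_width: 0.0855
grasp_force: 0.0
```

```bash
python3 - <<'E'
from h import *
off()
C=[]
for n,X in(('side',M),('side',[.504,-.345,.02])):
    im=eyes.grab_frame(n); 
    p=proj(n,X)[0]; x,y=(p-35).astype(int); print(x,y)
    C.append(cv2.resize(im[y:y+70,x:x+70,::-1],None,fx=5,fy=5,interpolation=cv2.INTER_CUBIC))
    print('collar base exp',(proj(n,M)[0]-[x,y])*5,'handle top exp',(proj(n,M+.048*A)[0]-[x,y])*5)
cv2.imwrite('pics/crop9.png',np.hstack(C))
E
```

```text
TCP rel to mouth, tool axes mm [  -1.     3.4 -186.2]
t 18.38 pos [ 0.5771 -0.094   0.251 ] tiltz [ 0.354  0.451 -0.819] ftool [-0.2  0.1  0.6] w 0.0855 g 0.0 mtool [ 0.04 -0.24 -0.03]
225 147
collar base exp [175.14979904 175.12737037] handle top exp [227.54281066 105.0218676 ]
335 128
collar base exp [-374.85020096  270.12737037] handle top exp [-322.45718934  200.0218676 ]
```

View pics/crop9.png

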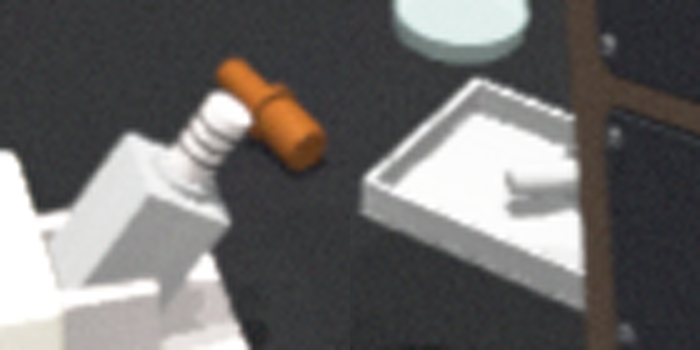

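The probe stands in the inlet with its collar on the mouth; its handle top is at crop (230,106), where (228,105) is expected at home depth. The plug still lies in the tray, so I hand in.

```bash
python3 -c "
from plant import r
print(r.finish_job())"
```

```text
the job is handed in; nothing more can be done
None
```

The plug lies in the steel tray, the banded probe is fully home in the inlet and let go, and the job was handed in at about 18 s; the hand-in call returned no verdict.

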